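Hang the serving board on the latch peg

ROBOT

A 6-joint arm with a two-finger parallel gripper is mounted at the origin on the work surface. World frame = base frame: x ahead of the robot, y to its left, z up, the work surface at z = 0. Lengths are in m, angles in rad, forces in N, time in s.
With the tool pointing down it reaches from about 0.275 to 0.875 m from the base axis. Payload 12.5 kg.
Tool frame: the origin (TCP) lies at the very end of the fingers, on their centre line; the grasp point (between the pads) lies 19 mm behind it; x points along the fingers, y is the direction in which the jaws open and shut, and the axes are right-handed (so a half turn about x gives the same grasp; the last joint's range is limited). The gripper opens to 85 mm and grips with 20 to 120 N. Pads are 22 mm wide; open, the fingers measure 114 mm over their backs; the gripper's body (76 mm by 85 mm) begins 54 mm behind the grasp point. The pads swing forward as they close: fully open they stand 13 mm farther back than shut.
Start: joints at [-1.198, 0.351, 1.652, -0, 1.139, -0.085], TCP at [0.243, -0.493, 0.231] pointing down, gripper open.
Joint ranges: [-2.75, 2.75], [-0.79, 2.1], [0.01, 2.65], [-1.57, 4.71], [0.07, 3.14], [-2.87, 2.87]. Speed limits (rad/s): [2.22, 2.22, 2.79, 3.14, 3.14, 3.14].

INTERFACE

Orientations are given as a 3x3 rotation matrix whose columns are the frame's x, y, z axes.
In Python, from bench import manip gives the robot as it stands. Calls block until the motion is done:
- manip.move_ptp(position, orientation): joint-space move of the TCP to a pose.
- manip.move_l(position, attitude=None, max_speed=0.15): straight line of the TCP; attitude=None keeps the orientation; max_speed is the mean speed in m/s.
- manip.move_j(angles): joint-space move.
- manip.set_gripper(opening, effort=None): opening from 0.0 (shut) to 1.0 (fully open); effort is the grip in N (None keeps the last); returns when the fingers have stopped.
- manip.dwell(seconds).
- manip.inverse_kinematics(position, orientation): joint angles nearest the present ones, or None.
- manip.grab_frame(name): name is "side" or "top"; returns (picture, depth): 420x560x3 uint8, red, green, blue; 420x560 float32, m along the optical axis (not along the pixel's ray), 0 where there is no reading.
- manip.get_calibration(name): a dict with "camera_matrix" (3x3 intrinsics, pixels), "R" (3x3) and "t" (3): a world point X has camera coordinates R X + t. Camera axes: x right, y down, z forward; pixel columns grow to the right and rows downward; lengths in m; the calibration is good to about 2 mm. A picture is of the moment at which its call begins. get_calibration takes no time and is no camera call.
A pose or a line that the arm cannot do raises manip.Unreachable and nothing moves.
- manip.sign_off(): hands the job in, once; it reports no verdict.
Trained networks look in the newest picture that a camera, given by its name, has taken for a name from the list of things; names that differ only in an ending like _2 or _b are one class to them, and where a whole thing is asked for, a point or a joint stands for the part that bears it (a point fixed in the world has none). Each returns a list of dicts, best first, with "confidence" (0 to 1); they miss things now and then, are a little off and sometimes report something else, mostly with a low value. They report only what shows in the picture. A call takes as long as a camera call. They do not tell look-alikes from the thing itself.
- manip.look_for(camera, name): "at" ([x, y, z] in m, in world coordinates, good to about 4 mm: the middle of the surface that is visible of it).
Readings, each from a call of its own:
- manip.current_time(): time.
- manip.current_qpos(): joint angles.
- manip.current_joint_vel(): joint speeds.
- manip.current_joint_torque(): joint torques, N m.
- manip.current_ee_pos(): TCP position.
- manip.current_tcp_rot(): TCP orientation.
- manip.current_force(): force on the tool from outside, world axes, zero at the start.
- manip.current_ft_torque(): the same for the moment, N m.
- manip.current_grip_width(): opening from 0.0 (shut) to 1.0 (fully open).
Only numpy, scipy, OpenCV 4.12 (cv2) and the standard library are available. Lean on these libraries where they do the work, as an engineer would, in place of code of your own. Each camera call takes 0.05 s, during which the arm holds its last target. There are 200 camera calls.

TASK

Take the wooden serving board out of the draining rack and hang it by its hole on the peg of the stand: push it in under the red drop keeper so that the board itself lifts the keeper, on until it meets the rubber buffer, then lower it until the peg carries it and the keeper has fallen shut behind it. Be gentle with the stand, do not let the board drop, and leave the mug, jar and plate where they are.

Things in the scene. Friction and masses are not known exactly. Their poses are not given: they have to be found in the camera images.
- board_center (a point): Centre of the wooden serving board: 200 mm wide (its y), 140 mm tall (z, up), 12 mm thick (x), 170 to 330 g, evenly heavy. It stands upright on edge in the rack, top edge 70 mm above this point. Can be pinched across its thickness from above at the top edge, about 65 mm either side of the middle; that keeps the gripper clear of the hole and of the parts over the peg.
- board_hole (a point): Middle of the board's hanging hole, 38 mm above the board's centre. It goes through along x and is 24 mm wide and 36 mm tall, upper corners cut at 45 degrees (7 mm); 14 mm of wood above it.
- stand: Hanging stand, fixed; origin on the worktop under the middle of its 130 mm square, 12 mm thick foot. x: level, along the peg from its free tip to the post; z up. 22 mm square post over the origin, 212 mm tall, with a black 34 mm clamp holding the peg arm. Clamp set by hand, NOT measured: peg, keeper and buffer together sit up to 9 mm higher or lower and 14 mm further in or out (x) than nominal.
- peg_nominal (a point): Fixed in the stand's frame at x=-95, y=0, z=180 mm: where the peg axis crosses under the keeper's hinge at the clamp's middle setting (really up to 9 mm off in z, 14 mm in x). Steel peg, 10 mm thick, level, along x; its tip 8 mm further out (-x). The clamp is firm and does not give.
- buffer_nominal (a point): Centre of the rubber buffer's face at the clamp's middle setting: on the peg axis, 51 mm inwards (+x) of the keeper's hinge line; really up to 9 mm off in z and 14 mm in x, with the peg. A disc of 40 mm diameter round the peg that stops the board's back face; it gives 4 mm at 3 N per mm, then is solid.
- keeper (a joint): Angle (rad) of the red flap, 14 mm wide, 3 mm thick, 40 g, hinged 60 mm above the peg axis, hanging to just above the peg, under an 8 mm bar. 0: hanging, shut; grows to 1.35 as its end swings in (+x) and up; not outwards. Falls by weight, in front of a board that is within 2 mm of the buffer. While the board is high it rests on its top edge and falls only as that is lowered on to the peg.
- rack: Draining rack, fixed; origin under the middle of its 130 x 170 mm base (12 mm thick, top at z=12 mm, on which the board stands). The board stands in the 16 mm slot along y between two steel rails whose tops are 50 mm above the worktop; other wires are lower.
- mug: White mug, 85 mm tall, 80 mm across, origin under its middle; leave alone.
- jar: Closed jar with a yellow cap, 110 mm tall, 72 mm across, origin under its middle; leave alone.
- plate: White side plate, 170 mm across, 20 mm tall, origin under its middle; leave alone.
Things that resemble listed ones, but are neither listed nor needed, are in the scene too. There is more than one size of the part that bears board_center; the job needs the larger. What is shaped like the stand but yellow is not meant.

How it is judged:
On the way:
1. the board, its hole over the peg, has pushed the keeper up and holds it up (past 0.6 rad) (value of joint keeper above 0.6 rad and contact force between board and stand above 0.02 N and x of board_center in the frame of stand between -0.1 and -0.02 m and y of board_center in the frame of stand between -0.02 and 0.02 m), for 0.1 s.
At the end, for the whole second after the job is handed in: The board hangs by its hole between shut keeper (under 0.12 rad) and buffer: its centre 25 to 92 mm before the stand's origin, within 25 mm sideways, 113 to 145 mm up; upright within 0.2 rad, at rest (under 0.04 m/s), carried by the stand (over 0.5 N) (value of joint keeper below 0.12 rad and x of board_center in the frame of stand between -0.092 and -0.025 m and y of board_center in the frame of stand between -0.025 and 0.025 m and z of board_center in the frame of stand between 0.113 and 0.145 m and angle between board_center's own z axis and vertical below 0.2 rad and contact force between board and stand above 0.5 N and linear speed of board below 0.04 m/s); the robot touches nothing.
It fails at once if the stand, peg, keeper or buffer is loaded with more than 18 N (contact force between anything else and stand above 18 N).
It fails at once if the board is let drop (moves faster than 0.2 m/s while the fingers do not hold it) (linear speed of board above 0.2 m/s and contact force between the fingers and board below 0.2 N).
It fails at once if the mug is moved more than 20 mm (distance of mug from where it was at the start of the episode above 0.02 m).
It fails at once if the jar is moved more than 20 mm (distance of jar from where it was at the start of the episode above 0.02 m).
It fails at once if the plate is moved more than 20 mm (distance of plate from where it was at the start of the episode above 0.02 m).
It also fails if it takes over 61 s, if anything falls off the work surface, if the arm or the gripper's body presses on something with over 40 N, if the wrist force passes 120 N, or if a joint passes its speed limit or range.

## Working session

There is one attempt and no reset: what is moved stays moved. The work goes in short steps, each a Python script; the robot and the scene stay as the last script left them, time stands still between calls to the robot, and variables do not carry over. Pictures are saved under pics/ and viewed, about 8 in all and at most 12, crops included, and the job is handed in when it is done.

```bash
mkdir -p pics; ls; cat > h.py <<'E'
from bench import manip
import numpy as np, cv2
def snap(n,save=None):
    p,d=manip.grab_frame(n)
    if save: cv2.imwrite('pics/'+save,cv2.cvtColor(p,cv2.COLOR_RGB2BGR))
    return p,d
def cloud(n,d):
    c=manip.get_calibration(n);K=c['camera_matrix'];v,u=np.mgrid[:d.shape[0],:d.shape[1]]
    P=np.stack([(u-K[0,2])/K[0,0]*d,(v-K[1,2])/K[1,1]*d,d],-1)
    return (P-np.array(c['t']))@np.array(c['R'])
def pix(n,X):
    c=manip.get_calibration(n);q=np.array(c['camera_matrix'])@(np.array(c['R'])@np.array(X)+c['t']);return (q[:2]/q[2]).round().astype(int)
E
python3 - <<'E'
from h import *
fr={n:snap(n,n+'0.png') for n in('top','side')}
np.savez('f0.npz',**{n+k:fr[n][i] for n in fr for i,k in((0,'p'),(1,'d'))})
for n in fr:
    c=manip.get_calibration(n); print(n,'cam pos',(-np.array(c['R']).T@c['t']).round(3))
    for t in('board_center','board_hole','stand','keeper','buffer_nominal','rack','mug','jar','plate'):
        try:
            for r in manip.look_for(n,t)[:4]: print(n,t,np.round(r['at'],3),round(r['confidence'],2),pix(n,r['at']))
        except Exception as e: print(n,t,repr(e)[:80])
E
```

```text
pics
top cam pos [0.401 0.026 1.431]
top board_center [ 0.56  -0.197  0.151] 0.93 [372 227]
top board_center [ 0.619 -0.418  0.072] 0.58 [446 210]
top board_center [0.545 0.221 0.009] 0.43 [218 238]
top board_hole [ 0.561 -0.202  0.15 ] 0.95 [373 227]
top board_hole [ 0.619 -0.415  0.07 ] 0.78 [444 210]
top board_hole [0.765 0.003 0.009] 0.19 [294 164]
top stand [0.541 0.226 0.012] 0.85 [216 239]
top stand [0.57  0.444 0.01 ] 0.75 [141 229]
top buffer_nominal [0.54  0.222 0.012] 0.95 [218 240]
top buffer_nominal [0.571 0.438 0.011] 0.76 [143 229]
top rack [ 0.547 -0.2    0.016] 0.72 [365 238]
top mug [0.748 0.244 0.032] 0.88 [211 167]
top jar [ 0.737 -0.253  0.115] 0.9 [388 165]
top plate [0.767 0.004 0.006] 0.97 [293 163]
side cam pos [-0.124 -1.174  1.059]
side board_center [ 0.622 -0.42   0.052] 0.8 [360 318]
side board_hole [ 0.62  -0.422  0.051] 0.76 [360 319]
side board_hole [ 0.564 -0.227  0.091] 0.67 [301 273]
side stand [0.582 0.441 0.198] 0.75 [202 147]
side buffer_nominal [0.576 0.445 0.199] 0.51 [200 146]
side rack [ 0.532 -0.229  0.012] 0.78 [292 299]
side mug [0.748 0.212 0.066] 0.59 [274 194]
side jar [0.774 0.008 0.009] 0.51 [313 233]
side plate [0.773 0.012 0.011] 0.68 [312 232]
side plate [ 0.564 -0.228  0.092] 0.49 [302 273]
```

```bash
python3 - <<'E'
import cv2,numpy as np
t=cv2.imread('pics/top0.png')[130:290,100:480];s=cv2.imread('pics/side0.png')[90:350,140:420]
t=cv2.resize(t,(800,337),interpolation=2);cv2.imwrite('pics/c_top.png',t)
cv2.imwrite('pics/c_side.png',cv2.resize(s,(646,600),interpolation=2))
E
```

```text
(no output)
```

View pics/c_top.png

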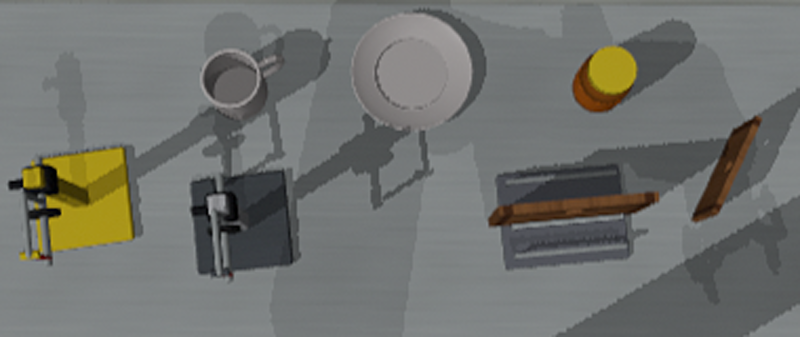

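View pics/c_side.png

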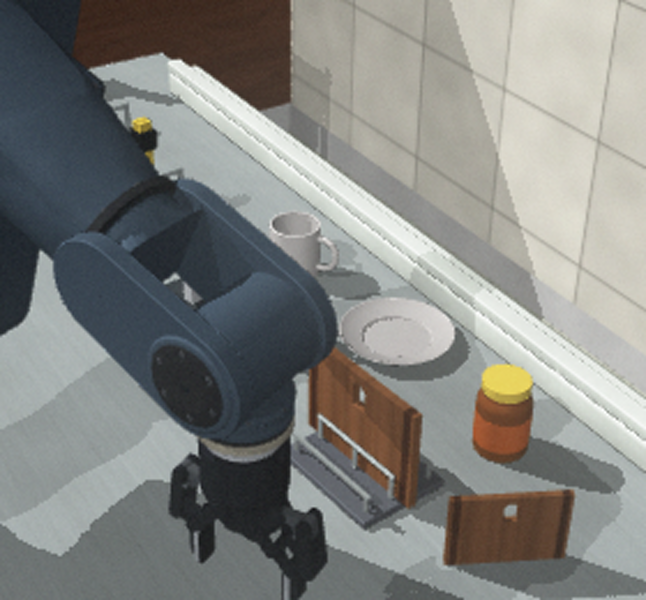

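Top view: the larger board stands in the rack at full-image px (373,227). The smaller decoy board stands free at (446,210). The wanted stand is the dark one at (217,239), and the yellow one at (141,229) is the decoy. In the side view the arm hides the stand. Next I measure the board's top edge and the stand's foot and head from the top-camera depth.

```bash
cat > a.py <<'E'
from h import *
f=np.load('f0.npz');P=cloud('top',f['topd']);d=f['topd'];p=f['topp'].astype(int)
x,y,z=P[...,0],P[...,1],P[...,2]
def rect(m):
    q=P[m];r=cv2.minAreaRect(q[:,:2].astype(np.float32)*1000);return len(q),np.round(r[0],1),np.round(r[1],1),round(r[2],1),q[:,2].mean().round(4)
b=(abs(x-.56)<.07)&(abs(y+.2)<.15)&(z>.135)&(d>0);print('board top',rect(b))
q=P[b];k=np.polyfit(q[:,1],q[:,0],1);print('fit',k,q[:,1].min(),q[:,1].max(),np.percentile(q[:,2],[5,50,95]))
b=(abs(x-.61)<.1)&(abs(y+.42)<.08)&(z>.05);print('small',rect(b))
m=(abs(x-.54)<.1)&(abs(y-.22)<.1)&(d>0)
print('foot',rect(m&(z>.006)&(z<.03)&(p.sum(-1)<240)))
for lo in np.arange(.03,.29,.02):
    w=m&(z>lo)&(z<=lo+.02)
    if w.sum(): q=P[w];print(lo.round(2),w.sum(),'x',q[:,0].min().round(3),q[:,0].max().round(3),'y',q[:,1].min().round(3),q[:,1].max().round(3),q.mean(0).round(3))
red=m&(p[...,0]>p[...,1]+40)&(p[...,0]>p[...,2]+40);print('red',P[red].round(3))
hd=(abs(x-.54)<.13)&(abs(y-.22)<.13)&(z>.225);
for v,u in np.argwhere(hd): print((v,u),P[v,u].round(3),p[v,u])
E
python3 a.py|head -90
python3 -c "
import cv2
cv2.imwrite('pics/c_st.png',cv2.resize(cv2.imread('pics/top0.png')[200:270,180:260],(800,700),interpolation=0)[:600])"
```

```text
board top (405, array([ 562. , -204.1]), array([ 13. , 199.2]), 5.5, np.float64(0.1505))
fit [-0.09607692  0.5418673 ] -0.30364684603271835 -0.10466842887268019 [0.1419325  0.15105484 0.15602715]
small (369, array([ 619.8, -419.7]), array([ 11.3, 142.5]), 63.2, np.float64(0.0847))
foot (1405, array([556.1, 213.6]), array([130.7, 167.4]), 5.8, np.float64(0.0117))
0.03 6 x 0.542 0.562 y 0.221 0.228 [0.55  0.224 0.042]
0.05 10 x 0.543 0.563 y 0.22 0.225 [0.551 0.222 0.06 ]
0.07 9 x 0.543 0.562 y 0.22 0.227 [0.551 0.222 0.082]
0.09 15 x 0.541 0.564 y 0.22 0.235 [0.549 0.224 0.1  ]
0.11 2 x 0.542 0.548 y 0.22 0.222 [0.545 0.221 0.115]
0.15 21 x 0.478 0.584 y 0.212 0.242 [0.536 0.22  0.165]
0.17 255 x 0.465 0.594 y 0.21 0.268 [0.535 0.231 0.179]
0.19 55 x 0.471 0.567 y 0.214 0.244 [0.545 0.227 0.2  ]
0.21 53 x 0.537 0.562 y 0.221 0.243 [0.552 0.231 0.213]
0.23 134 x 0.467 0.541 y 0.213 0.233 [0.498 0.225 0.239]
red []
(np.int64(230), np.int64(200)) [0.541 0.233 0.241] [132 135 136]
(np.int64(230), np.int64(201)) [0.541 0.231 0.24 ] [116 121 121]
(np.int64(230), np.int64(202)) [0.541 0.229 
[... 4000 characters left out ...]
t64(202)) [0.497 0.226 0.245] [131 135 136]
(np.int64(248), np.int64(203)) [0.498 0.225 0.24 ] [112 117 117]
(np.int64(248), np.int64(204)) [0.498 0.222 0.242] [69 71 71]
(np.int64(249), np.int64(202)) [0.496 0.228 0.234] [132 136 137]
(np.int64(249), np.int64(203)) [0.495 0.225 0.239] [116 121 121]
(np.int64(249), np.int64(204)) [0.495 0.222 0.24 ] [73 75 76]
(np.int64(250), np.int64(202)) [0.493 0.227 0.238] [133 137 137]
(np.int64(250), np.int64(203)) [0.493 0.224 0.241] [120 124 125]
(np.int64(250), np.int64(204)) [0.493 0.223 0.238] [76 79 79]
(np.int64(251), np.int64(202)) [0.49  0.226 0.242] [133 137 137]Exception ignored on flushing sys.stdout:
BrokenPipeError: [Errno 32] Broken pipe
```

View pics/c_st.png

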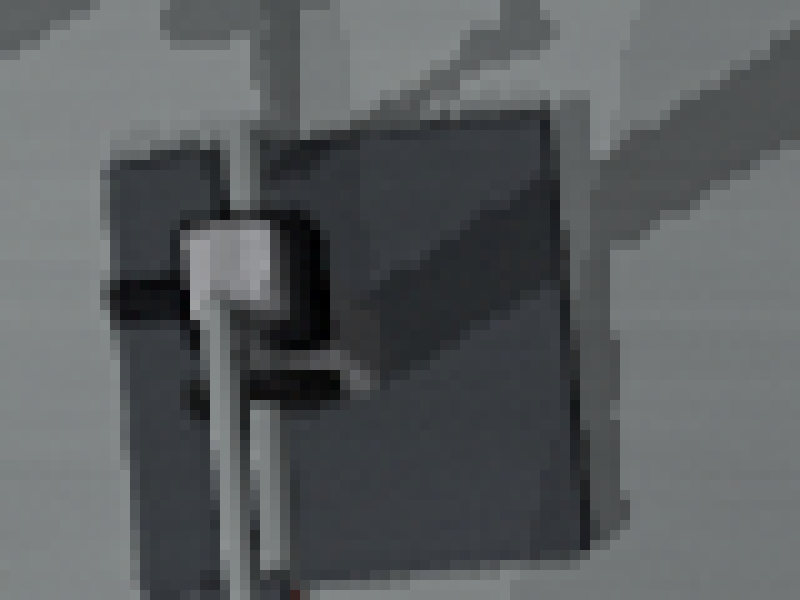

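```bash
cat > a2.py <<'E'
exec(open('a.py').read().split("b=(abs")[0])
s=p.sum(-1)
m=(abs(x-.545)<.09)&(abs(y-.22)<.09)&(d>0)
fm=(m&(z>.007)&(z<.018)&(s<215)).astype(np.uint8)
fm=cv2.morphologyEx(fm,cv2.MORPH_OPEN,np.ones((3,3),np.uint8))
n,l,st,_=cv2.connectedComponentsWithStats(fm);print(st[1:]);fm=l==1+st[1:,4].argmax();print('foot',rect(fm))
pt=m&(abs(z-.212)<.004)&(s>480);print('post top',rect(pt))
bar=m&(z>.236)&(s>250);print('bar',rect(bar),P[bar][:,0].min(),P[bar][:,0].max(),np.median(P[bar][:,2]))
q=P[bar];k=np.polyfit(q[:,0],q[:,1],1);print('bar yaw',k,np.degrees(np.arctan(k[0])))
for v in range(233,272): print(v,' '.join('%3d/%3d/%3d'%(z[v,u]*1000,x[v,u]*1000,y[v,u]*1000) for u in range(199,216,1)))
E
python3 a2.py
```

```text
[[209 212  30  46 906]
 [191 215  11  13  89]
 [193 233   9  27 123]]
foot (906, array([555.5, 209.1]), array([126.5,  82.7]), 6.5, np.float64(0.0117))
post top (0, array([0., 0.]), array([0., 0.]), 0.0, np.float64(nan))
bar (85, array([503.9, 226.7]), array([75. ,  9.7]), 3.8, np.float64(0.2404)) 0.4667339881843128 0.5411425522264977 0.24065594711258373
bar yaw [0.11393339 0.16941291] 6.499874776370563
233 192/539/243 239/533/233 240/533/230 242/533/227 237/534/226 211/537/228 202/538/227 192/539/226 188/539/224 186/539/222 187/539/219 188/539/216 190/539/213 171/541/214 113/548/220  91/550/220  68/553/221
234 191/536/243 236/531/233 1431/401/ 25 241/531/227 239/531/225 197/536/230 197/536/227 187/537/226 184/537/224 185/537/222 184/537/219 182/537/217 177/538/215 167/539/214 108/545/221  98/547/219  74/549/220
235 183/535/245 240/528/232 238/529/230 245/528/227 239/529/225 176/535/233 185/534/229 172/536/229 175/535/226 168/536/224 170/536/221 169/536/219 160/537/218 116/542/222 100/544/222  91/545/220  70/547/220
236  13/550/274 240/526/232 242/526/229 239/526/227 239/526/225 172/
[... 6804 characters left out ...]
457/274   0/456/271  -1/457/268   0/456/265   0/456/263  -1/457/260  -5/457/258  -2/457/254   0/456/251  -2/457/248   0/457/245  -2/457/243  -1/457/240   1/456/236   0/457/234   0/457/231   4/456/227
270   0/454/274  -2/454/271  -1/454/268  -4/454/266  -1/454/263   0/454/259  -1/454/257   2/454/253  -3/454/251   2/454/248  -1/454/245  -1/454/243   1/454/239   3/454/236  -1/454/234   2/454/230   0/454/228
271  -3/451/274  -2/451/271   0/451/268   0/451/265  -2/451/263   4/451/259   3/451/256  -4/451/254  -5/451/252  -3/451/249   5/451/244   0/451/242  -2/451/240   2/451/236  -4/451/234  -1/451/231   0/451/228<string>:5: RuntimeWarning: Mean of empty slice.
  ret = ret.dtype.type(ret / rcount)
```

Measurements agree with the given sizes:

| Item | Measured | Check |
|---|---|---|
| Board top centre | (562, -204), z 150.5 mm, yaw 5.5° | expected z 152 mm |
| Peg axis | z ≈ 171 mm | buffer top at 191 mm matches |
| Peg tip | x ≈ 463 mm | within the clamp's ±14 mm setting range |
| Buffer face | x ≈ 521 mm | hinge + 51 mm |
| Stand yaw | ≈ 6.4° | from the keeper bar |

Next I grasp the board at its +y side.

```bash
cat >> h.py <<'E'
def rot(deg):
    a=np.radians(deg);c,s=np.cos(a),np.sin(a);return np.array([[0,c,s],[0,s,-c],[-1,0,0.]])
def off(deg,dx,dy):
    a=np.radians(deg);c,s=np.cos(a),np.sin(a);return np.array([c*dx-s*dy,s*dx+c*dy])
def st(msg=''): print(msg,'t',round(manip.current_time(),2),'ee',np.round(manip.current_ee_pos(),4),'F',np.round(manip.current_force(),2),'T',np.round(manip.current_ft_torque(),2),'w',round(manip.current_grip_width(),3))
E
python3 - <<'E'
from h import *
print(np.round(manip.current_tcp_rot(),2)); st()
g=np.array([.562,-.2041])+off(5.5,0,.065);R=rot(5.5)
print(g,np.round(manip.inverse_kinematics([*g,.2],R),2))
manip.move_ptp([*g,.21],R);st('above')
snap('top','top1.png');snap('side','side1.png')
t=cv2.imread('pics/top1.png')[180:280,300:440];s=cv2.imread('pics/side1.png')[120:370,180:430]
cv2.imwrite('pics/c1.png',np.hstack([cv2.resize(t,(400,286)),np.zeros((286,0,3),np.uint8)]));
s=cv2.resize(s,(400,400));a=np.zeros((400,800,3),np.uint8);a[:286,:400]=cv2.resize(t,(400,286));a[:,400:]=s;cv2.imwrite('pics/c1.png',a)
E
```

```text
[[-0.    0.44 -0.9 ]
 [ 0.   -0.9  -0.44]
 [-1.   -0.    0.  ]]
 t 1.0 ee [ 0.2431 -0.4933  0.2313] F [ 0.15 -0.14 -0.06] T [-0.    0.02 -0.02] w 1.002
[ 0.55577003 -0.13939925] [-0.33  0.43  1.62 -0.    1.09 -0.42]
above t 2.73 ee [ 0.5556 -0.1403  0.2101] F [ 0.52 -0.72  0.51] T [-0.04  0.03 -0.05] w 0.995
```

View pics/c1.png

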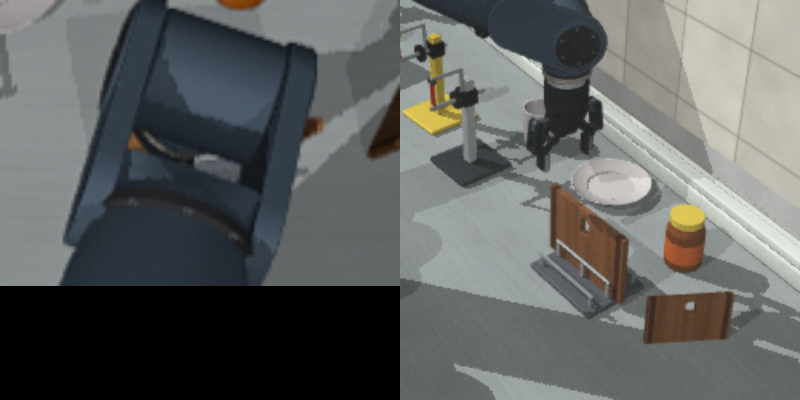

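The side view shows the gripper over the far (+y) end of the larger board, jaws across its thickness, and the dark stand now in view at about full-image (222,180). I'll grip, lift and weigh the board.

```bash
python3 - <<'E'
from h import *
P,D=snap('side');np.savez('s1.npz',p=P,d=D)
g=np.array([.562,-.2041])+off(5.5,0,.065);R=rot(5.5)
manip.move_l([*g,.118],R,.1);st('down')
manip.set_gripper(0.0,80);st('grip')
manip.move_l([*g,.123],R,.03);st('up5')
manip.move_l([*g,.27],R,.12);manip.dwell(.3);st('lift')
C=cloud('side',D);x,y,z=C[...,0],C[...,1],C[...,2]
# peg/buffer/keeper in side view
a=off(6.4,1,0);n=off(6.4,0,1);rel=np.stack([x-.471,y-.2218],-1);X=rel@a;Y=rel@n
m=(abs(Y)<.03)&(X>-.02)&(X<.11)&(z>.03)&(z<.3)&(D>0)
Pc=P.astype(int);red=m&(Pc[...,0]>1.6*Pc[...,1])
if red.any(): print('red',red.sum(),'X',np.percentile(X[red],[5,50,95]),'Y',np.percentile(Y[red],[5,50,95]),'z',np.percentile(z[red],[2,50,98]))
for lo in np.arange(-.012,.1,.006):
    w=m&(X>=lo)&(X<lo+.006)
    if w.any(): print(lo.round(3),w.sum(),'Y',np.percentile(Y[w],[5,50,95]).round(3),'z',np.sort((z[w]*1000).astype(int))[::max(1,w.sum()//20)])
E
```

```text
down t 3.94 ee [ 0.5562 -0.1395  0.1186] F [0.35 0.07 0.28] T [ 0.02  0.01 -0.01] w 0.997
grip t 4.61 ee [ 0.556  -0.1394  0.1182] F [-0.12  1.07  2.01] T [ 0.16 -0.24  0.  ] w 0.128
up5 t 4.92 ee [ 0.5555 -0.1394  0.1229] F [ 1.06 -0.9  -1.84] T [ 0.2  -0.12 -0.01] w 0.127
lift t 6.6 ee [ 0.5557 -0.1394  0.2698] F [ 1.17 -0.35 -3.27] T [ 0.17  0.01 -0.03] w 0.129
red 35 X [-2.56515029e-03 -1.92441410e-05  2.66613009e-03] Y [-0.00795021  0.00024572  0.01101194] z [0.18106587 0.20262948 0.22741284]
-0.012 2 Y [-0.003 -0.002 -0.002] z [169 239]
-0.006 37 Y [-0.009 -0.003  0.007] z [170 170 170 172 172 172 175 181 182 184 186 193 196 199 199 201 205 208
 210 213 215 216 223 224 226 230 231 232 233 237 237 237 239 240 241 242
 242]
0.0 33 Y [-0.008 -0.001  0.011] z [166 172 173 174 176 179 179 182 185 186 187 189 193 193 201 202 205 206
 208 213 213 218 218 219 226 227 231 231 234 234 235 238 244]
0.006 10 Y [-0.005 -0.001  0.003] z [166 171 171 179 235 236 237 239 240 242]
0.012 9 Y [-0.007 -0.002  0.005] z [171 172 173 173 174 234 239 241 242]
0.018 6 Y [-0.005 -0.001  0.003] z [170 17
[... 733 characters left out ...]
-0.003  0.008] z [ 34  45  67  71  81  90 106 121 131 149 163 170 175 182 185 189 196 205
 210 218 230]
0.072 126 Y [-0.014 -0.005  0.012] z [ 30  42  49  56  62  71  83  90  99 105 111 118 128 137 144 151 168 189
 193 200 211]
0.078 77 Y [-0.017 -0.009 -0.002] z [ 33  40  44  52  62  75  82  90 105 115 119 127 134 136 146 160 166 171
 176 178 185 191 202 208 211 212]
0.084 70 Y [-0.015 -0.009 -0.001] z [ 31  46  57  63  67  75  84  96 104 110 118 122 124 138 152 161 170 178
 185 188 195 203 211 215]
0.09 45 Y [-0.016 -0.007 -0.002] z [ 31  45  51  66  69  77  83  83  89 124 135 144 157 164 170 173 179 185
 188 198 210 211 212]
0.096 7 Y [-0.015 -0.01  -0.009] z [157 162 168 174 180 181 185]
```

Both cameras agree on the stand: keeper at (471, 222) mm, peg axis at z ≈ 171 mm, buffer about 50 mm further in. The board weighs about 3.3 N and is held. I'll move it in front of the peg and check its pose there.

```bash
cat >> h.py <<'E'
YAW=6.4;H=np.array([.471,.2218])
def tgt(X,h,P=.171,dy=0): # board centre at X inwards of the hinge, h above hanging height
    return [*(H+off(YAW,X,.065+dy)),P-.051+h+.036]
E
python3 - <<'E'
from h import *
R=rot(YAW)
q=tgt(-.06,.012)
manip.move_l([.42,-.0,.27],R,.25);manip.move_l([q[0],q[1],.27],R,.25);manip.move_l(q,R,.12);manip.dwell(.2);st('pre')
P,D=snap('side','side2.png');pt,dt=snap('top','top2.png');np.savez('s2.npz',p=P,d=D,pt=pt,dt=dt)
s=cv2.imread('pics/side2.png')[100:240,160:320];cv2.imwrite('pics/c2.png',cv2.resize(s,(685,600),interpolation=2))
C=cloud('side',D);rel=C[...,:2]-H;X=rel@off(YAW,1,0);Y=rel@off(YAW,0,1);z=C[...,2]
p=P.astype(int);w=(X>-.1)&(X<-.03)&(abs(Y)<.13)&(z>.03)&(z<.25)&(D>0)&(p[...,0]>1.3*p[...,2])
f=w&(X<-.06)
print(w.sum(),'Y',np.percentile(Y[w],[1,99]),'z',np.percentile(z[w],[1,99]),'X',np.percentile(X[w],[2,50,98]))
A=np.c_[Y[w],z[w],np.ones(w.sum())];print('plane',np.linalg.lstsq(A,X[w],rcond=None)[0])
# top edge height vs Y, bottom
for lo in np.arange(-.1,.1,.02):
    k=w&(Y>=lo)&(Y<lo+.02)
    if k.sum()>5: print(lo.round(2),k.sum(),np.percentile(z[k],[0,2,98,100]).round(4))
E
```

```text
pre t 9.99 ee [0.4044 0.2798 0.1686] F [ 0.02  0.42 -2.79] T [ 0.19  0.06 -0.04] w 0.13
1206 Y [-0.10286637  0.09493318] z [0.06431669 0.20531396] X [-0.07020004 -0.06659771 -0.0557594 ]
plane [-0.01056046  0.0110041  -0.06747518]
-0.1 196 [0.0614 0.0651 0.2022 0.205 ]
-0.08 122 [0.0598 0.0668 0.2035 0.2063]
-0.06 128 [0.0619 0.0651 0.2056 0.2075]
-0.04 121 [0.0617 0.0682 0.2056 0.2071]
-0.02 110 [0.0623 0.0653 0.2034 0.2053]
0.0 119 [0.0643 0.0708 0.2046 0.2056]
0.02 116 [0.0617 0.0648 0.2037 0.2063]
0.04 112 [0.0666 0.068  0.2049 0.2073]
0.06 72 [0.0675 0.0703 0.2032 0.2053]
0.08 57 [0.059  0.0652 0.1595 0.1616]
```

View pics/c2.png

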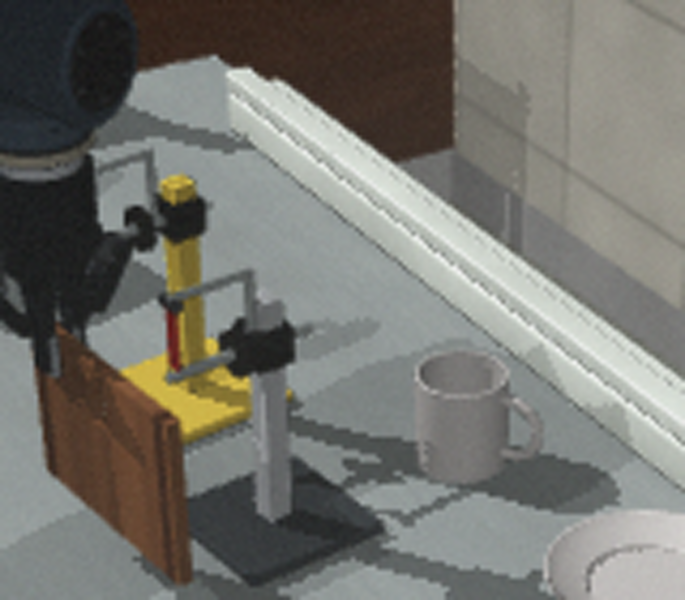

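The board is level with its bottom at about 63 mm and its top at 205 mm, around 3 mm low in Y, which I correct. The view shows it in front of the peg tip at crop (170,380), free of everything. Now I push in slowly with force monitoring.

```bash
python3 - <<'E'
from h import *
R=rot(YAW);a=off(YAW,1,0)
def fx(): return np.mean([np.array(manip.current_force()) for _ in range(4)],0)
manip.move_l(tgt(-.022,.012,dy=.003),R,.05);manip.dwell(.2);f0=fx();print('f0',f0.round(2))
for X in list(np.arange(-.016,.0361,.004))+list(np.arange(.038,.052,.0015)):
    manip.move_l(tgt(X,.012,dy=.003),R,.03);manip.dwell(.05);f=fx()-f0
    print(round(X,4),'along %.2f z %.2f lat %.2f'%(f[:2]@a,f[2],f[:2]@off(YAW,0,1)),round(manip.current_time(),1))
    if f[:2]@a<-3 or abs(f[2])>5: break
st('end')
P,D=snap('side','side3.png');pt,dt=snap('top','top3.png');np.savez('s3.npz',p=P,d=D,pt=pt,dt=dt)
s=cv2.imread('pics/side3.png')[130:230,180:290];t=cv2.imread('pics/top3.png')[200:290,170:270]
o=np.zeros((400,800,3),np.uint8);o[:,:400]=cv2.resize(s,(400,400),interpolation=2);o[:360,400:]=cv2.resize(t,(400,360),interpolation=2);cv2.imwrite('pics/c3.png',o)
E
```

```text
f0 [ 0.1   0.11 -3.04]
-0.016 along -0.28 z -0.12 lat 0.21 11.6
-0.012 along -0.34 z 0.19 lat -0.22 11.9
-0.008 along -0.27 z -0.29 lat -0.21 12.3
-0.004 along -0.13 z 0.23 lat -0.27 12.6
0.0 along -0.44 z -0.27 lat -0.86 12.9
0.004 along 0.10 z -0.39 lat -0.69 13.3
0.008 along 0.31 z 0.77 lat -0.62 13.6
0.012 along -1.21 z 0.39 lat 0.07 13.9
0.016 along -0.70 z 0.15 lat -0.72 14.3
0.02 along -0.43 z 0.84 lat 0.34 14.6
0.024 along -0.43 z -0.02 lat -0.08 14.9
0.028 along -0.20 z -0.01 lat -0.45 15.3
0.032 along -0.30 z -0.98 lat 0.21 15.6
0.036 along -1.28 z 0.02 lat -0.49 15.9
0.038 along -0.86 z 0.58 lat -1.10 16.2
0.0395 along -0.70 z -0.09 lat 0.37 16.5
0.041 along 0.61 z 0.11 lat -0.80 16.8
0.0425 along 0.94 z 0.07 lat 0.71 17.1
0.044 along -0.27 z -0.80 lat 0.14 17.4
0.0455 along 0.03 z 1.31 lat -1.15 17.7
0.047 along 0.28 z -0.27 lat -0.65 18.0
0.0485 along -2.67 z 0.96 lat 0.69 18.3
0.05 along -5.75 z 1.59 lat 1.00 18.6
end t 18.63 ee [0.5126 0.295  0.1679] F [-5.73  0.46 -1.45] T [ 0.11  0.93 -0.32] w 0.126
```

View pics/c3.png

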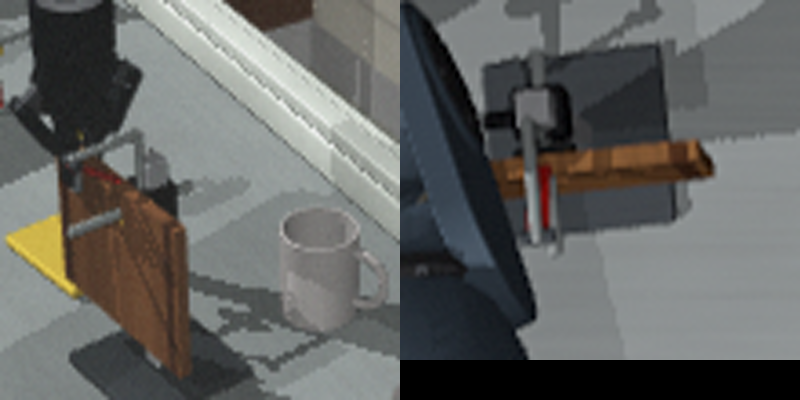

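The peg is through the hole, the red keeper lies on the board's top edge, and the board presses the buffer at about 6 N. I ease back to light buffer contact and lower until the peg carries the board.

```bash
python3 - <<'E'
from h import *
R=rot(YAW);a=off(YAW,1,0)
def fx(): return np.mean([np.array(manip.current_force()) for _ in range(6)],0)
X=.0483
manip.move_l(tgt(X,.012,dy=.003),R,.03);manip.dwell(.2);print(fx().round(2))
for h in list(np.arange(.010,.0029,-.002))+list(np.arange(.002,-.007,-.0005)):
    manip.move_l(tgt(X,h,dy=.003),R,.03);manip.dwell(.08);f=fx();
    print(round(h,4),'along %.2f'%(f[:2]@a),f.round(2),round(manip.current_time(),1))
    if f[2]>.5: break
manip.dwell(.3);st('end')
P,D=snap('side','side4.png');pt,dt=snap('top','top4.png');np.savez('s4.npz',p=P,d=D,pt=pt,dt=dt)
s=cv2.imread('pics/side4.png')[130:230,180:290];t=cv2.imread('pics/top4.png')[200:290,170:270]
o=np.zeros((400,800,3),np.uint8);o[:,:400]=cv2.resize(s,(400,400),interpolation=2);o[:360,400:]=cv2.resize(t,(400,360),interpolation=2);cv2.imwrite('pics/c4.png',o)
E
```

```text
[-3.07  1.03 -2.01]
0.01 along -1.66 [-1.6  -0.67 -4.4 ] 19.5
0.008 along -1.93 [-1.94 -0.03 -4.33] 19.9
0.006 along -2.62 [-2.51 -1.14 -3.98] 20.2
0.004 along -1.88 [-1.94  0.38 -3.92] 20.5
0.002 along -2.91 [-2.93 -0.03 -2.72] 20.9
0.0015 along -2.22 [-2.19 -0.38 -1.63] 21.2
0.001 along -1.76 [-1.69 -0.72 -1.48] 21.5
0.0005 along -2.50 [-2.52  0.02 -1.41] 21.9
0.0 along -3.98 [-3.91 -0.84  1.37] 22.2
end t 22.48 ee [0.5115 0.2948 0.1561] F [-3.75 -1.01  1.64] T [-0.13  0.48 -0.18] w 0.131
```

View pics/c4.png

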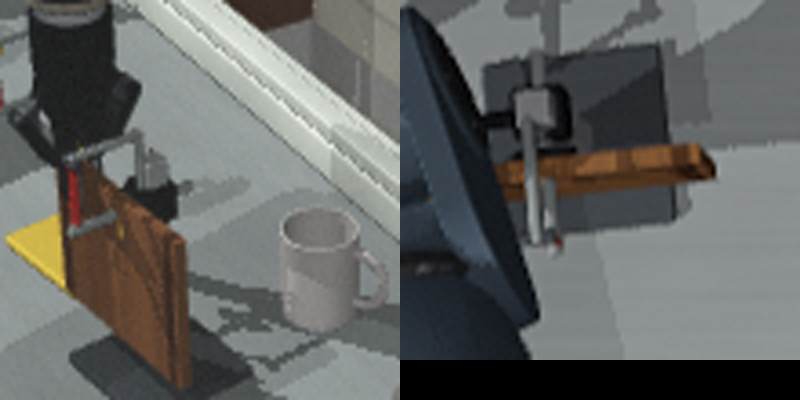

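The keeper hangs shut: red and vertical in the side crop at (75,200), and gone from the board's top in the top view. The peg carries the board. I ease the buffer preload, release gradually, retreat and check.

```bash
python3 - <<'E'
from h import *
R=rot(YAW)
manip.move_l(tgt(.0476,.0002,dy=.003),R,.02);st('eased')
for o in(.14,.15,.17,.2,.3,.45): manip.set_gripper(o,20);
manip.dwell(.3);st('open')
q=tgt(.0476,0,dy=.003)
manip.move_l([q[0],q[1],.30],R,.08);st('up')
manip.move_l([.40,-.05,.35],R,.25);manip.move_l([.35,-.25,.35],None,.25);manip.dwell(.5);st('away')
P,D=snap('side','side5.png');pt,dt=snap('top','top5.png');np.savez('s5.npz',p=P,d=D,pt=pt,dt=dt)
s=cv2.imread('pics/side5.png')[130:230,180:290];t=cv2.imread('pics/top5.png')[200:290,170:270]
o=np.zeros((400,800,3),np.uint8);o[:,:400]=cv2.resize(s,(400,400),interpolation=2);o[:360,400:]=cv2.resize(t,(400,360),interpolation=2);cv2.imwrite('pics/c5.png',o)
C=cloud('side',D);rel=C[...,:2]-H;X=rel@off(YAW,1,0);Y=rel@off(YAW,0,1);z=C[...,2];p=P.astype(int)
w=(X>.0)&(X<.07)&(abs(Y)<.13)&(z>.03)&(z<.25)&(p[...,0]>1.25*p[...,2])&(p[...,0]<1.9*p[...,1]);A=np.c_[Y[w],z[w],np.ones(w.sum())]
print('board',w.sum(),'Y',np.percentile(Y[w],[1,99]).round(4),'z',np.percentile(z[w],[1,99]).round(4),'X',np.median(X[w]).round(4),np.linalg.lstsq(A,X[w],rcond=None)[0].round(3))
r=(abs(X)<.06)&(abs(Y)<.03)&(z>.15)&(z<.26)&(p[...,0]>2*p[...,1]);print('keeper',r.sum(),'X',np.percentile(X[r],[5,50,95]).round(4),'z',np.percentile(z[r],[3,97]).round(4))
for n in('mug','jar','plate'): print(n,[np.round(q['at'],3) for q in manip.look_for('top',n)[:1]])
E
```

```text
eased t 22.83 ee [0.511  0.2947 0.1562] F [0.17 0.38 1.54] T [-0.01  0.03  0.02] w 0.129
open t 24.53 ee [0.5107 0.2947 0.1562] F [-0.42  0.2   0.15] T [ 0.01  0.06 -0.  ] w 0.447
up t 26.48 ee [0.5106 0.2946 0.2996] F [0.31 1.17 0.2 ] T [-0.01 -0.02 -0.09] w 0.454
away t 29.57 ee [ 0.3501 -0.2499  0.35  ] F [-0.28 -0.57 -0.22] T [-0.04 -0.06 -0.  ] w 0.449
board 572 Y [-0.0985  0.1041] z [0.0503 0.1939] X 0.0407 [-0.028 -0.006  0.043]
keeper 34 X [-0.003  -0.0004  0.0029] z [0.183  0.2245]
mug [array([0.748, 0.241, 0.029])]
jar [array([ 0.737, -0.25 ,  0.116])]
plate [array([0.766, 0.005, 0.007])]
```

View pics/c5.png

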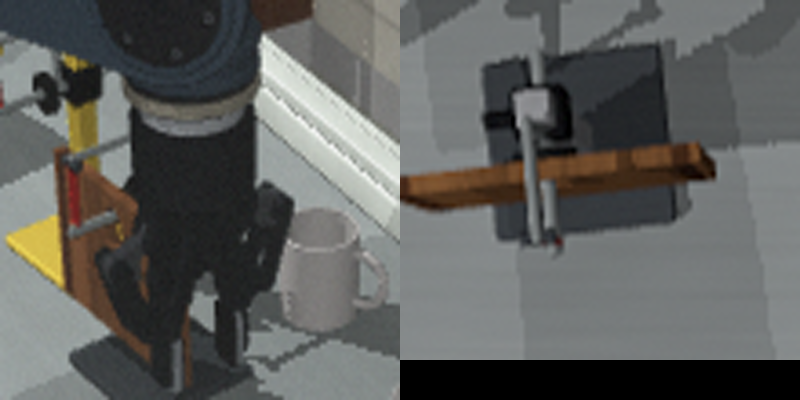

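The board hangs level on the peg with its centre at z ≈ 122 mm and about 38 mm before the post. The keeper is vertical and shut, the gripper is clear, and the mug, jar and plate haven't moved. I'm handing it in.

```bash
python3 -c "
from h import *
manip.sign_off();print(manip.current_time())"
```

```text
the job is handed in; nothing more can be done
the job is handed in; nothing more can be done
```

The larger board now hangs by its hole on the peg of the dark stand, and I handed the job in at about 30 s of the 61 s allowed. No verdict was reported.

I gripped it near its +y end and pushed it in under the keeper until the wrist read about 6 N against the buffer. I then eased back, lowered it until the peg took its weight, and released it gradually.

**Last checks:**
- **Board:** it hangs level, centre about 122 mm up and roughly 38 mm before the stand's origin, both inside the limits.
- **Keeper:** the red flap hangs vertical and shut in front of the board. I saw it lying lifted on the board's top edge during the push. I could only judge its angle from pictures, about 0.9 rad then by geometry.
- **Mug, jar and plate:** within 3 mm of where they started, which is within the detection error.
- **Forces:** the highest wrist reading among my checks at the stand was about 6 N, against the 18 N limit.

No check failed. The small disagreements were 2–3 mm in the held board's height and sideways position, within calibration error. In the last side view the gripper hid part of the board, and the top view showed it whole.

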